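Close the clay carton and press its label holder home

ROBOT

A 6-joint arm with a two-finger parallel gripper is mounted at the origin on the work surface. World frame = base frame: x ahead of the robot, y to its left, z up, the work surface at z = 0. Lengths are in m, angles in rad, forces in N, time in s.
With the tool pointing down it reaches from about 0.325 to 0.9 m from the base axis. Payload 6.1 kg.
Tool frame: the origin (TCP) lies midway between the tips of the shut fingers; the grasp point (between the pads) lies 19 mm behind it; z points along the fingers, y is the line along which they close (so a half turn about z gives the same grasp; the last joint's range is limited). The gripper opens to 85 mm and grips with 20 to 120 N. Pads are 22 mm wide; open, the fingers measure 114 mm over their backs; the gripper's body (76 mm by 85 mm) begins 54 mm behind the grasp point. The pads swing forward as they close: fully open they stand 13 mm farther back than shut.
Start: joints at [1.165, 0.22, 1.526, -0, 1.395, -0.126], TCP at [0.173, 0.601, 0.231] pointing down, gripper open.
Joint ranges: [-2.98, 2.98], [-0.91, 2.08], [0.09, 2.57], [-1.24, 4.39], [0.2, 2.65], [-2.68, 2.68]. Speed limits (rad/s): [2.57, 2.57, 3.01, 3.14, 3.14, 3.14].

INTERFACE

Orientations are given as [roll, pitch, yaw] about the fixed x, y, z axes, in that order (R = Rz(yaw) Ry(pitch) Rx(roll)).
In Python, from plant import bot, optics, ticket gives the robot as it stands.
- The arm moves only by the tool play_rows, never from a script. Its argument "increments" is a list of rows, each an object of numbers: "x", "y", "z": the shift along the tool's x, y, z in cm; "rx", "ry", "rz": the turn, a rotation vector about the tool's x, y, z in rad; "jaw": the gripper command: -1 is fully open, 1 is shut, values between are in proportion. A call has 1 to 5 rows; each row shifts and turns the commanded pose from where the row before left it, along the tool's axes as they then stand; what a row does not reach is not made up. A row lasts 1/10 s, in which the tool goes at most 50 mm and 8.59 degrees, less where a joint would pass 70% of its speed; a pose out of reach is approached as far as the arm can. A call with a gripper value outside its range is refused whole. The fingers move at their own pace and stop on an object; the grip force is fixed at half the most. Time passes only in rows, so rows that do not move let the fingers close. It gives the time, the measured TCP pose, the force, the opening and the grip force at its end, in the units of the state.
- bot.state(): the state, without advancing time (a new reading comes with each control period).
- optics.get_image(name): name is "scene" or "top" or "wrist"; returns (picture, depth): 420x560x3 uint8, red, green, blue; 420x560 float32, m along the optical axis (not along the pixel's ray), 0 where there is no reading.
- optics.get_calibration(name): a dict with "mtx" (3x3 intrinsics, pixels), "rvec" (rotation vector, rad) and "tvec" (3), from world to camera coordinates, as OpenCV has them; the wrist camera has in their place "mount" (4x4, takes a point from camera to tool coordinates, whose origin is the TCP and whose axes are the flange's). Camera axes: x right, y down, z forward; pixel columns grow to the right and rows downward; lengths in m; the calibration is good to about 2 mm. A picture is of the moment at which its call begins: read the wrist's pose just before it. get_calibration takes no time and is no camera call.
- ticket.close_job(): hands the job in; it is judged then, once.
The state is a dict: "time_s": time; "q": joint angles; "dq": joint speeds; "joint_torque": joint torques, N m; "tool_pos": TCP position; "eef_rot": TCP orientation; "force": force on the tool from outside, world axes, zero at the start; "moment": the same for the moment, N m; "opening": finger opening in m; "grasp_force": force on a finger pad.
Only numpy, scipy, OpenCV 4.12 (cv2) and the standard library are available. Lean on these libraries where they do the work, as an engineer would, in place of code of your own. Each camera call takes 0.05 s, during which the arm holds its last target. There are 200 camera calls.

TASK

Put the clay carton away: fold its narrow top flap down first, then the wide flap down over it so that the carton is shut. Then take the wide label holder out of its wooden stand, slide it down behind the lip on the front edge of the carton's shelf, push it fully home against the sprung clip at the bottom, and finish while still holding it pressed down there, because the spring lifts it if you let go. Leave the small label holder and everything else where it is.

Things in the scene. Friction and masses are not known exactly. Their poses are not given: they have to be found in the camera images.
- flap_narrow (a joint): the carton's narrow flap, 136 mm along its hinge, 90 mm from hinge to free edge, 4 mm thick, cardboard: angle in rad, 0 = folded down level, 1.57 = upright, more = leaning outwards (stop at 2.3). Light, and stiff enough at the crease to stay where it is left; about 0.6 N at the free edge moves it.
- flap_wide (a joint): the carton's wide flap, 136 mm along its hinge, 140 mm from hinge to free edge, 4 mm thick: angle in rad, same meaning and stiffness as the narrow flap. Shut, it lies over the narrow one.
- narrow_hinge (a point): middle of the narrow flap's hinge line (mid-thickness of the flap), fixed on the carton, on the carton's +y side. Axes are those of shelf and carton: x points from the shelf's front edge to its back, z up. The hinge runs along x; shut, the flap reaches from here towards -y.
- wide_hinge (a point): middle of the wide flap's hinge line, fixed on the carton's -y side, same axes. The hinge runs along x; shut, the flap reaches from here towards +y. The open carton (140 mm in x, 200 mm in y, 85 mm high) stands fixed on the shelf board, its rim 145 mm above the table; its front wall is 65 mm behind the pocket.
- pocket (a point): label pocket on the shelf's front edge, a steel channel open at the top: centre of its mouth, at the top of the lip's straight part, 56 mm above the table. Axes as the shelf: x to the back, y along the edge. 84 mm long in y between end cheeks (tops at 54 mm), 8 mm wide in x between the lip (front) and the shelf's front face (back). At rest the clip's top is 22 mm below this point.
- shelf: the low plywood shelf; origin on the table straight below point pocket, same axes. Board top 60 mm above the table, 350 mm wide in y, reaching 223 mm back from the origin. Its steel front face stands up to 80 mm above the table; above the pocket's mouth the lip's rim flares out to the front, up to 64 mm high, giving a 14 mm wide lead-in.
- clip (a joint): the black sprung clip that forms the pocket's floor, 78 mm long: travel downwards in m, 0 = up, at rest, 0.008 = fully down on its stop (top 30 mm below point pocket). Spring: it starts to move at 3 N and is fully down at 8 N; it rises when let go.
- holder_mid (a point): centre (51 mm above its underside) of the wide grey label holder, 102 mm high, about 60 g. z up; x through its thickness, y along its width; front and back are alike. From the bottom: blade 70 mm wide, 4 thick, 34 high; frame 70 wide, 7 thick, 40 high with a paper insert; grip tab on top 36 wide, 12 thick, 28 high (tab centre 37 mm above this point).
- spare_mid (a point): centre of the small label holder, the same but only 44 mm wide, upright in an identical stand; which stand is nearer changes. Not to be moved.
- holder: the wide label holder, origin at the middle of its underside, same axes as point holder_mid. It stands upright, loosely, in the slot of a fixed wooden stand (70 mm in x, 100 mm in y, 32 mm high; slot 22 mm deep, its floor 10 mm above the table).
- penguin: bystander: white clay penguin, 52 mm across, 76 mm high; origin under its base
- glaze: bystander: small jar of glaze, 44 mm across, 62 mm high, on the shelf board at the carton's -y side; origin under its base
- tape: bystander: roll of paper tape lying flat, 100 mm across, 24 mm high; origin under its centre
- cup: bystander: blue mug, 76 mm across, 90 mm high; origin under its base
- glue: bystander: bottle of glue, 52 mm across, 140 mm high; origin under its base
- brush: bystander: brush lying on the table; origin under its middle
- bowl: bystander: terracotta bowl, 100 mm across, 45 mm high; origin under its base

How it is judged:
By the outcome, as a careful person would: the job done as asked, in the order asked, and still so for the second after the job is handed in, while the arm keeps its last pose, push and grip.
It also fails if it takes over 64 s, if anything falls off the work surface, if the arm or the gripper's body presses on something with over 40 N, if the wrist force passes 120 N, or if a joint passes its speed limit or range.

## Working session

There is one attempt and no reset: what is moved stays moved. The work goes in short steps, Python scripts to look and compute and a tool call to move; the robot and the scene stay as the last step left them, time stands still between calls to the robot, and variables do not carry over. Pictures are saved under pics/ and viewed, at most 10 in all, crops included, and the job is handed in when it is done.

Besides the shell and the picture viewer there is one more tool, called after "Emit:" as name(argument=value, ...) on one line, values as JSON. play_rows: Moves the arm, as the interface text tells. Its arguments: {"type":"object","properties":{"increments":{"type":"array","items":{"type":"object","properties":{"x":{"type":"number"},"y":{"type":"number"},"z":{"type":"number"},"rx":{"type":"number"},"ry":{"type":"number"},"rz":{"type":"number"},"jaw":{"type":"number"}}}}},"required":["increments"]}

```bash
mkdir -p pics; ls; cat > h.py <<'E'
import numpy as np, cv2
from plant import bot, optics, ticket
from scipy.spatial.transform import Rotation as R
def cam(name):
    c=optics.get_calibration(name)
    if 'mount' in c:
        s=bot.state(); T=np.eye(4); T[:3,:3]=R.from_euler('xyz',s['eef_rot']).as_matrix(); T[:3,3]=s['tool_pos']
        M=T@np.array(c['mount']); return np.array(c['mtx']),M
    Rm=cv2.Rodrigues(np.array(c['rvec'],float))[0]; M=np.eye(4); M[:3,:3]=Rm.T; M[:3,3]=-Rm.T@np.array(c['tvec'],float).ravel()
    return np.array(c['mtx']),M
def shot(name):
    K,M=cam(name); im,d=optics.get_image(name); return im,d,K,M
def cloud(d,K,M):
    v,u=np.mgrid[:d.shape[0],:d.shape[1]]
    p=np.stack([(u-K[0,2])/K[0,0]*d,(v-K[1,2])/K[1,1]*d,d],-1)@M[:3,:3].T+M[:3,3]
    p[d<=0]=np.nan; return p
def plane(uv,z,K,M):
    uv=np.atleast_2d(uv).astype(float); r=np.c_[(uv-K[[0,1],2])/K[[0,1],[0,1]],np.ones(len(uv))]@M[:3,:3].T
    return M[:3,3]+r*((z-M[2,3])/r[:,2])[:,None]
E
python3 - <<'E'
from h import *
print(bot.state())
for n in('scene','top'):
    im,d,K,M=shot(n); np.savez('pics/%s0.npz'%n,im=im,d=d,K=K,M=M)
    cv2.imwrite('pics/%s0.png'%n,im[...,::-1]); print(n,K[0,0],M[:3,3],(d>0).mean())
E
```

```text
pics
{'time_s': 0.0, 'q': array([ 1.16489780e+00,  2.21219753e-01,  1.52760698e+00, -2.58552066e-05,
        1.39468623e+00, -1.26113170e-01]), 'dq': array([-0.00062255, -0.00059181,  0.00031247, -0.00020646,  0.00165011,
       -0.00128647]), 'joint_torque': array([-1.83848293e-03, -4.96905720e+01, -3.89386582e+01, -3.64357293e-04,
        1.11382300e-02, -2.45306751e-05]), 'tool_pos': array([0.17237495, 0.60013671, 0.23020537]), 'eef_rot': array([-3.13968439e+00, -2.16290203e-04,  2.86181165e+00]), 'force': array([-0.59213903,  0.13643974, -0.1908786 ]), 'moment': array([ 0.05185603,  0.00778319, -0.02389189]), 'grasp_force': 0.0, 'opening': 0.08537827228352828}
scene 442.37531280526713 [1.32286099 0.04617404 0.99997252] 0.9956632653061225
top 444.7184488043264 [ 0.42241037 -0.05549899  1.33047504] 0.9960204081632653
```

View pics/scene0.png

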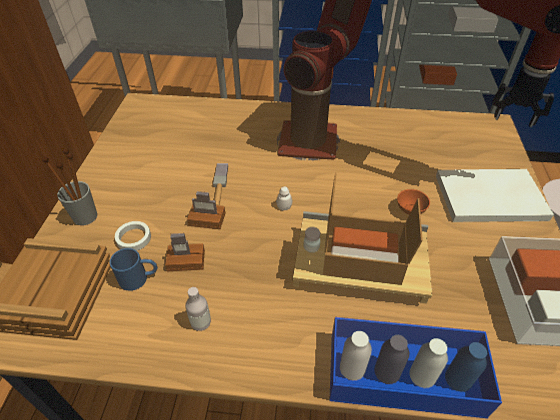

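View pics/top0.png

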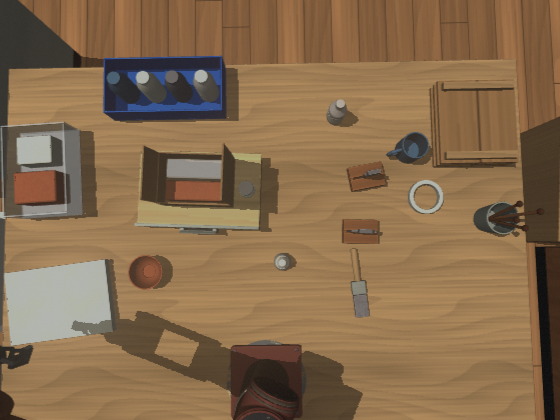

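The scene view shows the carton at about (370,250), with the wide flap on its left and the narrow flap on its right. The two stands are at (207,210) and (185,255). The top view shows the carton at (190,180), the pocket lip at (200,230), and the stands at (367,177) and (361,231).

```bash
python3 - <<'E'
from h import *
P={}
for n in('scene','top'):
    f=np.load('pics/%s0.npz'%n); P[n]=cloud(f['d'],f['K'],f['M'])
def sel(p,lo,hi,box): # box u0,u1,v0,v1
    q=p[box[2]:box[3],box[0]:box[1]].reshape(-1,3); return q[(q[:,2]>lo)&(q[:,2]<hi)]
def rect(q,t):
    r=cv2.minAreaRect((q[:,:2]*1000).astype(np.float32)); print(t,len(q),'z',np.median(q[:,2]).round(4),r, 'mean',q.mean(0).round(4))
T=P['top'];S=P['scene']
rect(sel(T,.055,.066,(125,275,140,240)),'board')
rect(sel(T,.072,.09,(125,275,210,245)),'front')
rect(sel(S,.072,.09,(285,440,205,300)),'frontS')
for nm,b in(('A',(335,395,155,200)),('B',(335,390,212,250))):
    rect(sel(T,.027,.036,b),nm+' stand'); rect(sel(T,.1,.125,b),nm+' tab'); rect(sel(T,.05,.125,b),nm+' all')
for nm,b in(('Snear',(185,232,185,232)),('Sfar',(160,212,230,275))):
    rect(sel(S,.027,.036,b),nm+' stand');rect(sel(S,.04,.125,b),nm+' all');rect(sel(S,.1,.125,b),nm+' tab')
# high points: carton
q=sel(T,.15,.4,(125,275,130,215)); 
for y0 in np.arange(q[:,1].min(),q[:,1].max(),.01):
    w=q[(q[:,1]>=y0)&(q[:,1]<y0+.01)]
    if len(w)>10: print('y%.3f n%d x %.3f %.3f z %.3f %.3f'%(y0,len(w),w[:,0].min(),w[:,0].max(),w[:,2].min(),w[:,2].max()))
rect(sel(T,.138,.15,(125,275,130,215)),'rim')
q=sel(S,.15,.4,(300,440,170,290)); print('S')
for y0 in np.arange(q[:,1].min(),q[:,1].max(),.01):
    w=q[(q[:,1]>=y0)&(q[:,1]<y0+.01)]
    if len(w)>10: print('y%.3f n%d x %.3f %.3f z %.3f %.3f'%(y0,len(w),w[:,0].min(),w[:,0].max(),w[:,2].min(),w[:,2].max()))
E
python3 -c "
import cv2,numpy as np
a=cv2.imread('pics/top0.png');b=cv2.imread('pics/scene0.png')
A=cv2.resize(a[130:260,120:410],None,fx=2.7,fy=2.7,interpolation=3)[:, :];B=cv2.resize(b[160:280,150:450],None,fx=2.6,fy=2.0)
B=cv2.resize(B,(A.shape[1],240));cv2.imwrite('pics/c0.png',np.vstack([A,B])[:600])"
```

```text
board 3704 z 0.0593 ((548.3025512695312, 181.8903045654297), (350.4156799316406, 235.96034240722656), 87.33028411865234) mean [0.5207 0.147  0.0595]
front 351 z 0.0792 ((451.15460205078125, 185.9658203125), (347.48480224609375, 8.012020111083984), 87.27249145507812) mean [0.4513 0.1868 0.0791]
frontS 622 z 0.0807 ((549.7918701171875, 180.8529815673828), (348.5993347167969, 206.19786071777344), 86.83547973632812) mean [0.582  0.1502 0.0807]
A stand 638 z 0.0311 ((599.1251831054688, -321.5577392578125), (80.74775695800781, 134.89710998535156), 11.24704647064209) mean [ 0.5897 -0.3044  0.0311]
A tab 60 z 0.1098 ((591.8641357421875, -312.5445556640625), (11.961363792419434, 35.24365997314453), 9.760018348693848) mean [ 0.5912 -0.3117  0.1098]
A all 87 z 0.1085 ((608.0198974609375, -334.8386535644531), (24.60990333557129, 98.12712097167969), 35.43671798706055) mean [ 0.5909 -0.3089  0.0998]
B stand 650 z 0.0311 ((428.7558288574219, -282.2401428222656), (99.53850555419922, 69.81830596923828), 88.03569793701172) mean [ 0.4289 -0.282   0.0311]
B tab 65 z 0.11 ((428.2766418457031, -282.858581
[... 949 characters left out ...]
720214844, 59.010433197021484), 10.984889030456543) mean [ 0.5964 -0.3105  0.0814]
Sfar tab 90 z 0.1114 ((594.9109497070312, -311.683349609375), (15.246946334838867, 35.92525100708008), 10.820672988891602) mean [ 0.5961 -0.3112  0.1103]
y0.075 n529 x 0.505 0.642 z 0.151 0.295
y0.085 n52 x 0.505 0.584 z 0.230 0.295
y0.275 n421 x 0.515 0.651 z 0.150 0.230
y0.285 n408 x 0.515 0.651 z 0.174 0.241
rim 352 z 0.1438 ((578.093017578125, 179.9316864013672), (201.811279296875, 140.62982177734375), 87.17565155029297) mean [0.5785 0.2157 0.1439]
S
y0.076 n187 x 0.509 0.645 z 0.152 0.296
y0.086 n21 x 0.507 0.578 z 0.292 0.295
y0.276 n410 x 0.518 0.654 z 0.150 0.237
y0.286 n280 x 0.515 0.653 z 0.180 0.242
```

View pics/c0.png

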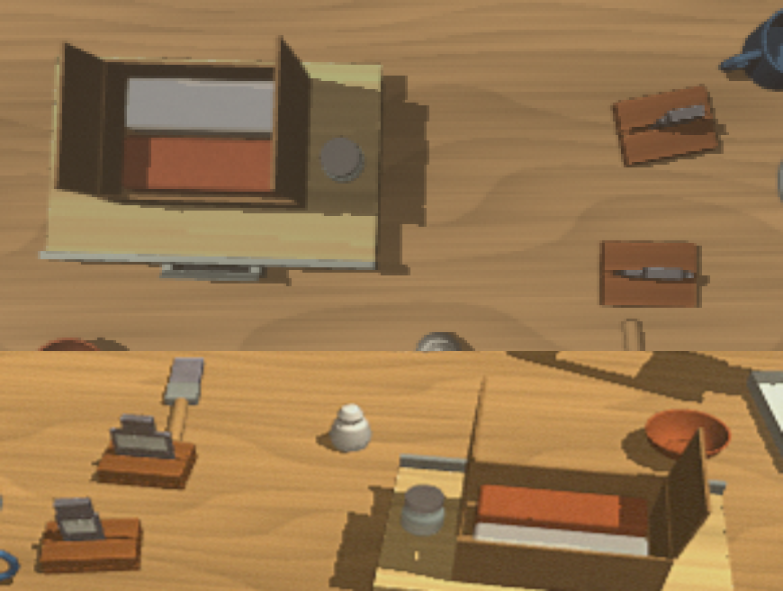

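Wide holder: near stand, at about (0.429, -0.283), yaw about -0.02. Shelf yaw is about -0.047 and the carton centre about (0.578, 0.180). Next I'll plan the narrow-flap fold.

```bash
cat > plan.py <<'E'
from h import *
def plan(wps,start=None):
    s=bot.state(); p=np.array(s['tool_pos']); r=R.from_euler('xyz',s['eef_rot'])
    if start is not None: p=np.array(start[:3]); r=R.from_euler('xyz',[np.pi,0,start[3]])
    out=[]
    for x,y,z,yaw,n,jaw in wps:
        p0,r0=p.copy(),r; tr=R.from_euler('xyz',[np.pi,0,yaw]); dr=(r0.inv()*tr).as_rotvec()
        for i in range(1,n+1):
            tp=p0+(np.array([x,y,z])-p0)*i/n; q=r0*R.from_rotvec(dr*i/n)
            d=np.round(r.inv().apply(tp-p)*100,1 if n>1 and i<n else 2); w=np.round((r.inv()*q).as_rotvec(),3)
            p=p+r.apply(d/100); r=r*R.from_rotvec(w)
            row={k:float(v) for k,v in zip(('x','y','z','rx','ry','rz'),[*d,*w]) if abs(v)>1e-9}; row['jaw']=jaw; out.append(row)
    for i in range(0,len(out),5): print(str(out[i:i+5]).replace("'",'"').replace(' ',''))
C=np.array([.5785,.180]); A=-.0475
ex=np.array([np.cos(A),np.sin(A)]); ey=np.array([-np.sin(A),np.cos(A)])
def cart(u,v): return C+u*ex+v*ey
def arc(side,r,ths,hz,u=0,n=2):
    w=[]
    for t in ths:
        v=.098-r*np.cos(t)+.002*np.sin(t)+.011
        w.append((*cart(u,side*v),hz+r*np.sin(t)+.002*np.cos(t),np.pi/2+A,n,1))
    return w
E
python3 - <<'E'
from plan import *
Y=np.pi/2+A
plan([(*cart(0,.165),.215,Y,13,1),(*cart(0,.150),.21,Y,2,1)]); print()
plan(arc(1,.065,np.radians([95,75,55,37,20,4]),.147),start=(*cart(0,.150),.21,Y))
E
```

```text
[{"x":-3.6,"y":-1.0,"z":0.1,"rz":0.103,"jaw":1},{"x":-3.7,"y":-0.6,"z":0.1,"rz":0.103,"jaw":1},{"x":-3.7,"y":-0.3,"z":0.2,"rz":0.103,"jaw":1},{"x":-3.8,"y":0.1,"z":0.1,"rz":0.103,"jaw":1},{"x":-3.7,"y":0.6,"z":0.1,"rx":-0.001,"rz":0.103,"jaw":1}]
[{"x":-3.6,"y":0.9,"z":0.1,"ry":0.001,"rz":0.103,"jaw":1},{"x":-3.5,"y":1.2,"z":0.1,"rz":0.103,"jaw":1},{"x":-3.4,"y":1.6,"z":0.1,"rz":0.103,"jaw":1},{"x":-3.2,"y":2.0,"z":0.2,"rz":0.103,"jaw":1},{"x":-3.0,"y":2.3,"z":0.1,"rz":0.103,"jaw":1}]
[{"x":-2.7,"y":2.5,"z":0.1,"rz":0.103,"jaw":1},{"x":-2.4,"y":2.9,"z":0.1,"rx":-0.001,"rz":0.103,"jaw":1},{"x":-2.15,"y":3.05,"z":0.12,"rz":0.102,"jaw":1},{"x":-0.7,"z":0.3,"jaw":1},{"x":-0.8,"z":0.2,"jaw":1}]

[{"x":-1.7,"z":-0.1,"jaw":1},{"x":-1.63,"z":-0.06,"jaw":1},{"x":-1.1,"z":0.1,"jaw":1},{"x":-1.16,"z":0.03,"jaw":1},{"x":-1.0,"z":0.4,"jaw":1}]
[{"x":-1.07,"z":0.49,"jaw":1},{"x":-0.8,"z":0.7,"jaw":1},{"x":-0.71,"z":0.67,"jaw":1},{"x":-0.5,"z":0.8,"jaw":1},{"x":-0.47,"z":0.86,"jaw":1}]
[{"x":-0.2,"z":0.9,"jaw":1},{"x":-0.23,"z":0.86,"jaw":1}]
```

Emit:
play_rows(increments=[{"x": -3.6,"y": -1.0,"z": 0.1,"rz": 0.103,"jaw": 1},{"x": -3.7,"y": -0.6,"z": 0.1,"rz": 0.103,"jaw": 1},{"x": -3.7,"y": -0.3,"z": 0.2,"rz": 0.103,"jaw": 1},{"x": -3.8,"y": 0.1,"z": 0.1,"rz": 0.103,"jaw": 1},{"x": -3.7,"y": 0.6,"z": 0.1,"rz": 0.103,"jaw": 1}])

```text
$.increments[0]: bad value
```

Emit:
play_rows(increments=[{"x": -3.6,"y": 0.9,"z": 0.1,"rz": 0.103,"jaw": 1},{"x": -3.5,"y": 1.2,"z": 0.1,"rz": 0.103,"jaw": 1},{"x": -3.4,"y": 1.6,"z": 0.1,"rz": 0.103,"jaw": 1},{"x": -3.2,"y": 2.0,"z": 0.2,"rz": 0.103,"jaw": 1},{"x": -3.0,"y": 2.3,"z": 0.1,"rz": 0.103,"jaw": 1}])

```text
$.increments[0]: bad value
```

Emit:
play_rows(increments=[{"x": -2.7,"y": 2.5,"z": 0.1,"rz": 0.103,"jaw": 1},{"x": -2.4,"y": 2.9,"z": 0.1,"rz": 0.103,"jaw": 1},{"x": -2.1,"y": 3.0,"z": 0.1,"rz": 0.102,"jaw": 1},{"jaw": 1}])

```text
$.increments[0]: bad value
```

Emit:
play_rows(increments=[{"x": -3.6,"y": -1.0,"z": 0.1,"rx": 0,"ry": 0,"rz": 0.103,"jaw": 1},{"x": -3.7,"y": -0.6,"z": 0.1,"rx": 0,"ry": 0,"rz": 0.103,"jaw": 1},{"x": -3.7,"y": -0.3,"z": 0.2,"rx": 0,"ry": 0,"rz": 0.103,"jaw": 1},{"x": -3.8,"y": 0.1,"z": 0.1,"rx": 0,"ry": 0,"rz": 0.103,"jaw": 1},{"x": -3.7,"y": 0.6,"z": 0.1,"rx": 0,"ry": 0,"rz": 0.103,"jaw": 1}])

```text
time_s: 0.6
tool_pos: [0.3331, 0.5013, 0.2247]
eef_rot: [-3.141, 0.0, 2.343]
force: [-0.3, 0.3, -0.2]
opening: 0.0124
grasp_force: 0.0
```

Emit:
play_rows(increments=[{"x": -3.6,"y": 0.9,"z": 0.1,"rx": 0,"ry": 0,"rz": 0.103,"jaw": 1},{"x": -3.5,"y": 1.2,"z": 0.1,"rx": 0,"ry": 0,"rz": 0.103,"jaw": 1},{"x": -3.4,"y": 1.6,"z": 0.1,"rx": 0,"ry": 0,"rz": 0.103,"jaw": 1},{"x": -3.2,"y": 2.0,"z": 0.2,"rx": 0,"ry": 0,"rz": 0.103,"jaw": 1},{"x": -3.0,"y": 2.3,"z": 0.1,"rx": 0,"ry": 0,"rz": 0.103,"jaw": 1}])

```text
time_s: 1.1
tool_pos: [0.4922, 0.4027, 0.2185]
eef_rot: [-3.14, 0.0, 1.828]
force: [0.7, 0.3, -0.1]
opening: -0.0002
grasp_force: 0.0
```

Emit:
play_rows(increments=[{"x": -2.7,"y": 2.5,"z": 0.1,"rx": 0,"ry": 0,"rz": 0.103,"jaw": 1},{"x": -2.4,"y": 2.9,"z": 0.1,"rx": 0,"ry": 0,"rz": 0.103,"jaw": 1},{"x": -2.1,"y": 3.0,"z": 0.1,"rx": 0,"ry": 0,"rz": 0.102,"jaw": 1},{"x": 0,"y": 0,"z": 0,"rx": 0,"ry": 0,"rz": 0,"jaw": 1}])

```text
time_s: 1.5
tool_pos: [0.5893, 0.3422, 0.2151]
eef_rot: [3.141, 0.002, 1.517]
force: [-1.0, 0.4, -0.2]
opening: 0.0001
grasp_force: 0.0
```

```bash
python3 - <<'E'
s=open('plan.py').read().replace(" if abs(v)>1e-9}; row['jaw']=jaw","}; row['jaw']=jaw").replace("float(v) for","float(v)+0. for"); open('plan.py','w').write(s)
E
python3 - <<'E'
from plan import *
Y=np.pi/2+A
print(bot.state()['tool_pos'],bot.state()['eef_rot'],cart(0,.165))
plan(arc(1,.065,np.radians([95]),.147,n=4)+arc(1,.065,np.radians([75,55,37,20,4]),.147))
E
```

```text
[0.58925362 0.34223139 0.21509117] [3.14137713e+00 1.69635852e-03 1.51682666e+00] [0.58633455 0.34481389]
[{"x":-1.1,"y":-0.1,"z":0.1,"rx":0.0,"ry":0.0,"rz":-0.002,"jaw":1},{"x":-1.2,"y":0.0,"z":0.1,"rx":0.0,"ry":0.001,"rz":-0.001,"jaw":1},{"x":-1.1,"y":-0.1,"z":0.1,"rx":0.0,"ry":0.0,"rz":-0.002,"jaw":1},{"x":-1.19,"y":-0.09,"z":0.06,"rx":0.0,"ry":0.001,"rz":-0.001,"jaw":1},{"x":-1.1,"y":0.0,"z":0.1,"rx":0.0,"ry":0.0,"rz":0.0,"jaw":1}]
[{"x":-1.16,"y":0.01,"z":0.02,"rx":0.0,"ry":0.0,"rz":0.0,"jaw":1},{"x":-1.0,"y":0.0,"z":0.4,"rx":0.0,"ry":0.0,"rz":0.0,"jaw":1},{"x":-1.07,"y":0.0,"z":0.49,"rx":0.0,"ry":0.0,"rz":0.0,"jaw":1},{"x":-0.8,"y":0.0,"z":0.7,"rx":0.0,"ry":0.0,"rz":0.0,"jaw":1},{"x":-0.71,"y":0.0,"z":0.67,"rx":0.0,"ry":0.0,"rz":0.0,"jaw":1}]
[{"x":-0.5,"y":0.0,"z":0.8,"rx":0.0,"ry":0.0,"rz":0.0,"jaw":1},{"x":-0.47,"y":0.0,"z":0.86,"rx":0.0,"ry":0.0,"rz":0.0,"jaw":1},{"x":-0.2,"y":0.0,"z":0.9,"rx":0.0,"ry":0.0,"rz":0.0,"jaw":1},{"x":-0.23,"y":0.0,"z":0.86,"rx":0.0,"ry":0.0,"rz":0.0,"jaw":1}]
```

Emit:
play_rows(increments=[{"x": -1.1,"y": -0.1,"z": 0.1,"rx": 0,"ry": 0,"rz": -0.002,"jaw": 1},{"x": -1.2,"y": 0,"z": 0.1,"rx": 0,"ry": 0,"rz": -0.002,"jaw": 1},{"x": -1.1,"y": -0.1,"z": 0.1,"rx": 0,"ry": 0,"rz": -0.002,"jaw": 1},{"x": -1.2,"y": -0.1,"z": 0.1,"rx": 0,"ry": 0,"rz": 0,"jaw": 1},{"x": -1.1,"y": 0,"z": 0.1,"rx": 0,"ry": 0,"rz": 0,"jaw": 1}])

```text
time_s: 2.0
tool_pos: [0.58, 0.2884, 0.2116]
eef_rot: [3.141, -0.0, 1.531]
force: [-0.6, 0.4, 0.6]
opening: 0.0
grasp_force: 0.4
```

Emit:
play_rows(increments=[{"x": -1.1,"y": 0,"z": 0,"rx": 0,"ry": 0,"rz": 0,"jaw": 1},{"x": -1.0,"y": 0,"z": 0.4,"rx": 0,"ry": 0,"rz": 0,"jaw": 1},{"x": -1.1,"y": 0,"z": 0.5,"rx": 0,"ry": 0,"rz": 0,"jaw": 1},{"x": -0.8,"y": 0,"z": 0.7,"rx": 0,"ry": 0,"rz": 0,"jaw": 1},{"x": -0.7,"y": 0,"z": 0.7,"rx": 0,"ry": 0,"rz": 0,"jaw": 1}])

```text
time_s: 2.5
tool_pos: [0.5787, 0.2411, 0.1876]
eef_rot: [3.142, 0.0, 1.529]
force: [0.2, 0.0, 0.5]
opening: 0.0001
grasp_force: 0.4
```

Emit:
play_rows(increments=[{"x": -0.5,"y": 0,"z": 0.8,"rx": 0,"ry": 0,"rz": 0,"jaw": 1},{"x": -0.5,"y": 0,"z": 0.8,"rx": 0,"ry": 0,"rz": 0,"jaw": 1},{"x": -0.2,"y": 0,"z": 0.9,"rx": 0,"ry": 0,"rz": 0,"jaw": 1},{"x": -0.2,"y": 0,"z": 0.6,"rx": 0,"ry": 0,"rz": 0,"jaw": 1}])

```text
time_s: 2.9
tool_pos: [0.5777, 0.2279, 0.156]
eef_rot: [-3.14, 0.0, 1.53]
force: [0.2, 0.2, 0.2]
opening: 0.0002
grasp_force: 0.4
```

Emit:
play_rows(increments=[{"x": -0.1,"y": 0,"z": 0.3,"rx": 0,"ry": 0,"rz": 0,"jaw": 1},{"x": 0,"y": 0,"z": 0.2,"rx": 0,"ry": 0,"rz": 0,"jaw": 1},{"x": 0,"y": 0,"z": 0,"rx": 0,"ry": 0,"rz": 0,"jaw": 1}])

```text
time_s: 3.2
tool_pos: [0.5779, 0.2271, 0.152]
eef_rot: [-3.141, 0.0, 1.53]
force: [0.3, -0.5, 0.5]
opening: -0.0003
grasp_force: 0.0
```

Emit:
play_rows(increments=[{"x": 0,"y": 0,"z": 0.1,"rx": 0,"ry": 0,"rz": 0,"jaw": 1},{"x": 0,"y": 0,"z": 0,"rx": 0,"ry": 0,"rz": 0,"jaw": 1}])

```text
time_s: 3.4
tool_pos: [0.5782, 0.2272, 0.1515]
eef_rot: [3.141, -0.0, 1.53]
force: [0.1, 0.2, -0.5]
opening: 0.0
grasp_force: 0.0
```

Emit:
play_rows(increments=[{"x": 0,"y": 0,"z": 0.15,"rx": 0,"ry": 0,"rz": 0,"jaw": 1},{"x": 0,"y": 0,"z": 0,"rx": 0,"ry": 0,"rz": 0,"jaw": 1}])

```text
time_s: 3.6
tool_pos: [0.5782, 0.2271, 0.1499]
eef_rot: [3.141, -0.0, 1.53]
force: [0.6, -0.5, 1.0]
opening: -0.0001
grasp_force: 0.1
```

Emit:
play_rows(increments=[{"x": 0,"y": 0,"z": 0.1,"rx": 0,"ry": 0,"rz": 0,"jaw": 1},{"x": 0,"y": 0,"z": 0,"rx": 0,"ry": 0,"rz": 0,"jaw": 1}])

```text
time_s: 3.8
tool_pos: [0.5781, 0.227, 0.149]
eef_rot: [3.141, -0.0, 1.53]
force: [-0.6, -0.4, 1.9]
opening: -0.0002
grasp_force: 0.9
```

```bash
python3 - <<'E'
from plan import *
im,d,K,M=shot('scene'); P=cloud(d,K,M)
L=P-np.array([*C,0]); u=L[...,:2]@ex; v=L[...,:2]@ey
for a in np.arange(-.02,.1,.01):
    m=(v>a)&(v<a+.01)&(u>-.06)&(u<.06)&(P[...,2]>.1)&(P[...,2]<.25)&((abs(u)>.03))
    if m.sum()>5: print('%.2f %d %s'%(a,m.sum(),np.percentile(P[...,2][m],[10,50,90]).round(4)))
cv2.imwrite('pics/s1.png',im[...,::-1])
E
```

```text
-0.02 33 [0.1115 0.1163 0.119 ]
-0.01 37 [0.1094 0.1154 0.1186]
0.00 30 [0.1108 0.1152 0.118 ]
0.01 97 [0.1158 0.1498 0.152 ]
0.02 72 [0.1488 0.1509 0.1526]
0.03 106 [0.1492 0.1516 0.2428]
0.04 77 [0.1495 0.1533 0.2458]
0.05 70 [0.1493 0.1527 0.244 ]
0.06 40 [0.1489 0.1505 0.1519]
0.07 54 [0.149  0.1506 0.1526]
0.08 74 [0.1487 0.1509 0.1525]
0.09 73 [0.1486 0.1504 0.153 ]
```

```bash
python3 - <<'E'
from plan import *
Y=np.pi/2+A; s=bot.state()['tool_pos']
plan([(*s[:2],.146,Y,1,1),(*s[:2],.32,Y,4,1),(*cart(0,-.16),.32,Y,5,1),(*cart(0,-.16),.266,Y,2,1)]+arc(-1,.115,np.radians([90]),.151,n=3)+arc(-1,.115,np.radians([75,60,46,34,22,12,3]),.151))
E
```

```text
[{"x":0.0,"y":0.0,"z":0.3,"rx":0.0,"ry":0.0,"rz":0.007,"jaw":1},{"x":0.0,"y":0.0,"z":-4.3,"rx":0.0,"ry":0.0,"rz":0.0,"jaw":1},{"x":0.0,"y":0.0,"z":-4.4,"rx":0.0,"ry":0.0,"rz":0.0,"jaw":1},{"x":0.0,"y":0.0,"z":-4.3,"rx":0.0,"ry":0.0,"rz":0.0,"jaw":1},{"x":0.0,"y":0.01,"z":-4.4,"rx":0.0,"ry":0.0,"rz":0.0,"jaw":1}]
[{"x":-4.1,"y":0.1,"z":0.0,"rx":0.0,"ry":0.0,"rz":0.0,"jaw":1},{"x":-4.2,"y":0.0,"z":0.0,"rx":0.0,"ry":0.0,"rz":0.0,"jaw":1},{"x":-4.1,"y":0.1,"z":0.0,"rx":0.0,"ry":0.0,"rz":0.0,"jaw":1},{"x":-4.2,"y":0.0,"z":0.0,"rx":0.0,"ry":0.0,"rz":0.0,"jaw":1},{"x":-4.1,"y":0.06,"z":0.0,"rx":0.0,"ry":0.0,"rz":0.0,"jaw":1}]
[{"x":0.0,"y":0.0,"z":2.7,"rx":0.0,"ry":0.0,"rz":0.0,"jaw":1},{"x":0.0,"y":0.0,"z":2.7,"rx":0.0,"ry":0.0,"rz":0.0,"jaw":1},{"x":1.6,"y":0.0,"z":0.0,"rx":0.0,"ry":0.0,"rz":0.0,"jaw":1},{"x":1.7,"y":0.0,"z":0.0,"rx":0.0,"ry":0.0,"rz":0.0,"jaw":1},{"x":1.6,"y":0.0,"z":0.0,"rx":0.0,"ry":0.0,"rz":0.0,"jaw":1}]
[{"x":1.5,"y":0.0,"z":0.2,"rx":0.0,"ry":0.0,"rz":0.0,"jaw":1},{"x":1.48,"y":0.0,"z":0.14,"rx":0.0,"ry":0.0,"rz":0.0,"jaw":1},{"x":1.4,"y":0.0,"z":0.6,"rx":0.0,"ry":0.0,"rz":0.0,"jaw":1},{"x":1.4,"y":0.0,"z":0.5,"rx":0.0,"ry":0.0,"rz":0.0,"jaw":1},{"x":1.1,"y":0.0,"z":0.8,"rx":0.0,"ry":0.0,"rz":0.0,"jaw":1}]
[{"x":1.16,"y":-0.01,"z":0.85,"rx":0.0,"ry":0.0,"rz":0.0,"jaw":1},{"x":0.8,"y":0.0,"z":0.9,"rx":0.0,"ry":0.0,"rz":0.0,"jaw":1},{"x":0.78,"y":0.0,"z":0.92,"rx":0.0,"ry":0.0,"rz":0.0,"jaw":1},{"x":0.6,"y":0.0,"z":1.1,"rx":0.0,"ry":0.0,"rz":0.0,"jaw":1},{"x":0.57,"y":0.0,"z":1.0,"rx":0.0,"ry":0.0,"rz":0.0,"jaw":1}]
[{"x":0.3,"y":0.0,"z":1.0,"rx":0.0,"ry":0.0,"rz":0.0,"jaw":1},{"x":0.32,"y":0.0,"z":0.91,"rx":0.0,"ry":0.0,"rz":0.0,"jaw":1},{"x":0.1,"y":0.0,"z":0.9,"rx":0.0,"ry":0.0,"rz":0.0,"jaw":1},{"x":0.16,"y":0.0,"z":0.88,"rx":0.0,"ry":0.0,"rz":0.0,"jaw":1}]
```

Emit:
play_rows(increments=[{"x": 0,"y": 0,"z": 0.1,"rx": 0,"ry": 0,"rz": 0.007,"jaw": 1},{"x": 0,"y": 0,"z": -4.1,"rx": 0,"ry": 0,"rz": 0,"jaw": 1},{"x": 0,"y": 0,"z": -4.4,"rx": 0,"ry": 0,"rz": 0,"jaw": 1},{"x": 0,"y": 0,"z": -4.3,"rx": 0,"ry": 0,"rz": 0,"jaw": 1},{"x": 0,"y": 0,"z": -4.4,"rx": 0,"ry": 0,"rz": 0,"jaw": 1}])

```text
time_s: 4.35
tool_pos: [0.5776, 0.227, 0.321]
eef_rot: [-3.141, 0.0, 1.523]
force: [0.4, -0.3, 0.4]
opening: 0.0003
grasp_force: 0.0
```

Emit:
play_rows(increments=[{"x": -4.1,"y": 0.1,"z": 0,"rx": 0,"ry": 0,"rz": 0,"jaw": 1},{"x": -4.2,"y": 0,"z": 0,"rx": 0,"ry": 0,"rz": 0,"jaw": 1},{"x": -4.1,"y": 0.1,"z": 0,"rx": 0,"ry": 0,"rz": 0,"jaw": 1},{"x": -4.2,"y": 0,"z": 0,"rx": 0,"ry": 0,"rz": 0,"jaw": 1},{"x": -4.1,"y": 0.1,"z": 0,"rx": 0,"ry": 0,"rz": 0,"jaw": 1}])

```text
time_s: 4.85
tool_pos: [0.5707, 0.0186, 0.3196]
eef_rot: [-3.141, -0.0, 1.523]
force: [0.8, -0.3, 0.3]
opening: -0.0002
grasp_force: 0.0
```

Emit:
play_rows(increments=[{"x": 0,"y": 0,"z": 2.7,"rx": 0,"ry": 0,"rz": 0,"jaw": 1},{"x": 0,"y": 0,"z": 2.7,"rx": 0,"ry": 0,"rz": 0,"jaw": 1},{"x": 0,"y": 0,"z": 0,"rx": 0,"ry": 0,"rz": 0,"jaw": 1}])

```text
time_s: 5.15
tool_pos: [0.5685, 0.0198, 0.2611]
eef_rot: [-3.133, -0.001, 1.522]
force: [-0.5, 0.8, 0.0]
opening: 0.0001
grasp_force: 0.0
```

Emit:
play_rows(increments=[{"x": 1.6,"y": 0,"z": 0,"rx": 0,"ry": 0,"rz": 0,"jaw": 1},{"x": 1.7,"y": 0,"z": 0,"rx": 0,"ry": 0,"rz": 0,"jaw": 1},{"x": 1.6,"y": 0,"z": 0,"rx": 0,"ry": 0,"rz": 0,"jaw": 1},{"x": 1.5,"y": 0,"z": 0.2,"rx": 0,"ry": 0,"rz": 0,"jaw": 1},{"x": 1.5,"y": 0,"z": 0.1,"rx": 0,"ry": 0,"rz": 0,"jaw": 1}])

```text
time_s: 5.65
tool_pos: [0.5751, 0.1011, 0.2633]
eef_rot: [3.141, 0.0, 1.524]
force: [0.1, -0.6, -0.3]
opening: -0.0
grasp_force: 0.2
```

Emit:
play_rows(increments=[{"x": 1.4,"y": 0,"z": 0.6,"rx": 0,"ry": 0,"rz": 0,"jaw": 1},{"x": 1.4,"y": 0,"z": 0.5,"rx": 0,"ry": 0,"rz": 0,"jaw": 1},{"x": 1.1,"y": 0,"z": 0.8,"rx": 0,"ry": 0,"rz": 0,"jaw": 1},{"x": 1.2,"y": 0,"z": 0.8,"rx": 0,"ry": 0,"rz": 0,"jaw": 1},{"x": 0.8,"y": 0,"z": 0.9,"rx": 0,"ry": 0,"rz": 0,"jaw": 1}])

```text
time_s: 6.15
tool_pos: [0.5776, 0.159, 0.2258]
eef_rot: [-3.141, -0.0, 1.523]
force: [0.5, -0.2, -0.0]
opening: 0.0002
grasp_force: 0.2
```

Emit:
play_rows(increments=[{"x": 0.8,"y": 0,"z": 0.9,"rx": 0,"ry": 0,"rz": 0,"jaw": 1},{"x": 0.6,"y": 0,"z": 1.1,"rx": 0,"ry": 0,"rz": 0,"jaw": 1},{"x": 0.6,"y": 0,"z": 1.0,"rx": 0,"ry": 0,"rz": 0,"jaw": 1},{"x": 0.3,"y": 0,"z": 1.0,"rx": 0,"ry": 0,"rz": 0,"jaw": 1},{"x": 0.3,"y": 0,"z": 0.9,"rx": 0,"ry": 0,"rz": 0,"jaw": 1}])

```text
time_s: 6.65
tool_pos: [0.5789, 0.184, 0.1767]
eef_rot: [-3.141, 0.0, 1.523]
force: [-0.4, -0.3, 0.1]
opening: 0.0001
grasp_force: 0.1
```

Emit:
play_rows(increments=[{"x": 0.1,"y": 0,"z": 0.5,"rx": 0,"ry": 0,"rz": 0,"jaw": 1},{"x": 0.1,"y": 0,"z": 0.4,"rx": 0,"ry": 0,"rz": 0,"jaw": 1},{"x": 0,"y": 0,"z": 0,"rx": 0,"ry": 0,"rz": 0,"jaw": 1}])

```text
time_s: 6.95
tool_pos: [0.5789, 0.1858, 0.1682]
eef_rot: [-3.141, 0.0, 1.523]
force: [0.3, 1.0, -0.2]
opening: -0.0002
grasp_force: 0.0
```

Emit:
play_rows(increments=[{"x": 0.1,"y": 0,"z": 0.6,"rx": 0,"ry": 0,"rz": 0,"jaw": 1},{"x": 0.1,"y": 0,"z": 0.5,"rx": 0,"ry": 0,"rz": 0,"jaw": 1},{"x": 0,"y": 0,"z": 0.2,"rx": 0,"ry": 0,"rz": 0,"jaw": 1},{"x": 0,"y": 0,"z": 0,"rx": 0,"ry": 0,"rz": 0,"jaw": 1}])

```text
time_s: 7.35
tool_pos: [0.5788, 0.1879, 0.1553]
eef_rot: [-3.141, 0.0, 1.523]
force: [-0.2, 0.6, 0.8]
opening: 0.0001
grasp_force: 0.0
```

Emit:
play_rows(increments=[{"x": 0,"y": 0,"z": 0.2,"rx": 0,"ry": 0,"rz": 0,"jaw": 1},{"x": 0,"y": 0,"z": 0,"rx": 0,"ry": 0,"rz": 0,"jaw": 1}])

```text
time_s: 7.55
tool_pos: [0.5794, 0.1879, 0.1541]
eef_rot: [3.141, -0.0, 1.523]
force: [-0.3, 0.9, 0.6]
opening: -0.0001
grasp_force: 0.0
```

Emit:
play_rows(increments=[{"x": 0,"y": 0,"z": 0.15,"rx": 0,"ry": 0,"rz": 0,"jaw": 1},{"x": 0,"y": 0,"z": 0,"rx": 0,"ry": 0,"rz": 0,"jaw": 1}])

```text
time_s: 7.75
tool_pos: [0.5795, 0.188, 0.1538]
eef_rot: [3.141, -0.0, 1.523]
force: [-3.3, -1.0, 6.8]
opening: 0.0003
grasp_force: 3.8
```

Emit:
play_rows(increments=[{"x": 0,"y": 0,"z": 0.1,"rx": 0,"ry": 0,"rz": 0,"jaw": 1},{"x": 0,"y": 0,"z": 0,"rx": 0,"ry": 0,"rz": 0,"jaw": 1}])

```text
time_s: 7.95
tool_pos: [0.5796, 0.188, 0.1537]
eef_rot: [3.14, -0.0, 1.523]
force: [-5.5, -1.5, 12.0]
opening: -0.0001
grasp_force: 5.8
```

```bash
python3 - <<'E'
from plan import *
im,d,K,M=shot('scene'); P=cloud(d,K,M)
L=P-np.array([*C,0]); u=L[...,:2]@ex; v=L[...,:2]@ey
for a in np.arange(-.10,.1,.02):
    m=(v>a)&(v<a+.02)&(u>-.06)&(u<.06)&(P[...,2]>.1)&(P[...,2]<.2)&((abs(u)>.03))
    if m.sum()>5: print('%.2f %d %s'%(a,m.sum(),np.percentile(P[...,2][m],[10,50,90]).round(4)))
E
```

```text
-0.10 137 [0.1533 0.1551 0.1574]
-0.08 145 [0.1532 0.1551 0.1571]
-0.06 143 [0.153  0.1556 0.1578]
-0.04 146 [0.1529 0.1551 0.1575]
-0.02 141 [0.1534 0.1553 0.1572]
0.00 81 [0.153  0.1549 0.1573]
0.02 90 [0.1529 0.1551 0.1572]
0.04 141 [0.1484 0.1506 0.1525]
0.06 148 [0.1484 0.1507 0.1526]
0.08 150 [0.1488 0.1504 0.1526]
```

```bash
python3 - <<'E'
from plan import *
print(np.array(optics.get_calibration('wrist')['mount']).round(3),optics.get_calibration('wrist')['mtx'])
Y=np.pi/2+A; s=bot.state()['tool_pos']
plan([(*s[:2],.24,Y,2,1),(.45,.187,.28,Y,3,-1)])
E
```

```text
[[-0.001 -0.946 -0.325  0.082]
 [ 1.    -0.001  0.     0.   ]
 [-0.001 -0.325  0.946 -0.143]
 [ 0.     0.     0.     1.   ]] [[303.3809666    0.         277.93754177]
 [  0.         303.3809666  205.82115376]
 [  0.           0.           1.        ]]
[{"x":0.0,"y":0.0,"z":-4.3,"rx":0.001,"ry":0.0,"rz":0.0,"jaw":1},{"x":0.0,"y":0.01,"z":-4.34,"rx":0.0,"ry":0.0,"rz":0.0,"jaw":1},{"x":-0.2,"y":-4.3,"z":-1.3,"rx":0.0,"ry":0.0,"rz":0.0,"jaw":-1},{"x":-0.3,"y":-4.3,"z":-1.4,"rx":0.0,"ry":0.0,"rz":0.0,"jaw":-1},{"x":-0.22,"y":-4.34,"z":-1.3,"rx":0.0,"ry":0.0,"rz":0.0,"jaw":-1}]
```

Emit:
play_rows(increments=[{"x": 0,"y": 0,"z": -4.3,"rx": 0,"ry": 0,"rz": 0,"jaw": 1},{"x": 0,"y": 0,"z": -4.3,"rx": 0,"ry": 0,"rz": 0,"jaw": 1},{"x": -1.2,"y": -4.3,"z": 0,"rx": 0,"ry": 0,"rz": 0,"jaw": -1},{"x": -1.2,"y": -4.3,"z": 0,"rx": 0,"ry": 0,"rz": 0,"jaw": -1},{"x": -1.2,"y": -4.3,"z": 0,"rx": 0,"ry": 0,"rz": 0,"jaw": -1}])

```text
time_s: 8.5
tool_pos: [0.4474, 0.1579, 0.2374]
eef_rot: [3.141, -0.0, 1.523]
force: [0.1, -0.0, 1.3]
opening: 0.043
grasp_force: 0.0
```

Emit:
play_rows(increments=[{"x": 0,"y": 0,"z": 0,"rx": 0,"ry": 0,"rz": 0,"jaw": -1},{"x": 0,"y": 0,"z": 0,"rx": 0,"ry": 0,"rz": 0,"jaw": -1},{"x": 0,"y": 0,"z": 0,"rx": 0,"ry": 0,"rz": 0,"jaw": -1}])

```text
time_s: 8.8
tool_pos: [0.4498, 0.1583, 0.2381]
eef_rot: [3.14, -0.0, 1.523]
force: [0.1, -0.4, -0.9]
opening: 0.0847
grasp_force: 0.0
```

```bash
python3 - <<'E'
from plan import *
im,d,K,M=shot('wrist'); np.savez('pics/w0.npz',im=im,d=d,K=K,M=M); cv2.imwrite('pics/w0.png',im[...,::-1])
print(M[:3,3], bot.state()['tool_pos'])
Pl=M[:3,:3].T@(np.array([.4434,.1868,.056])-M[:3,3]); print((K@Pl)[:2]/Pl[2])
E
```

```text
[0.45350009 0.24031258 0.38153206] [0.44990795 0.15831696 0.23791439]
[270.22066838 155.0335242 ]
```

View pics/w0.png

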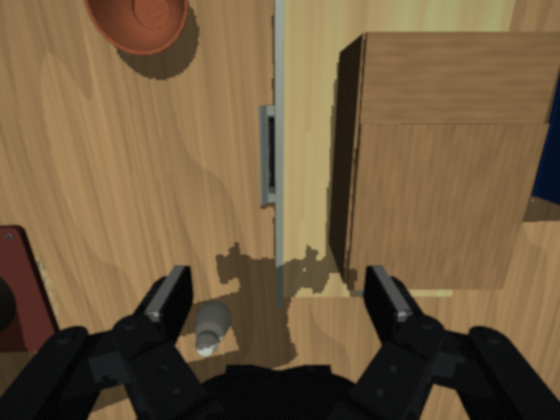

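The wrist view shows the carton shut. The pocket is at u 262–283, v 105–205, and the steel front face is at u 275–284.

```bash
python3 - <<'E'
from plan import *
f=np.load('pics/w0.npz'); im,d,K,M=[f[k] for k in('im','d','K','M')]; P=cloud(d,K,M); g=cv2.cvtColor(im,6)
for v in(130,155,180): print(v,[(u,int(g[v,u]),int(P[v,u,2]*1000),int(P[v,u,0]*10000)) for u in range(258,290)])
for u in(264,266,270): print(u,[(v,int(g[v,u]),int(P[v,u,2]*1000)) for v in list(range(100,114))+list(range(194,210))])
# plate: top at z=.08
E
```

```text
Traceback (most recent call last):
ValueError: cannot convert float NaN to integer
```

```bash
python3 - <<'E'
from plan import *
f=np.load('pics/w0.npz'); im,d,K,M=[f[k] for k in('im','d','K','M')]; P=np.nan_to_num(cloud(d,K,M)); g=cv2.cvtColor(im,6)
for v in(130,155,180): print(v,[(u,int(g[v,u]),int(P[v,u,2]*1000)) for u in range(258,287)])
for u in(264,266,271): print(u,[(v,int(g[v,u]),int(P[v,u,2]*1000)) for v in list(range(102,113))+list(range(194,210))])
E
```

```text
130 [(258, 114, 0), (259, 110, 62), (260, 104, 64), (261, 96, 65), (262, 90, 63), (263, 88, 60), (264, 87, 58), (265, 90, 58), (266, 90, 56), (267, 84, 54), (268, 68, 20), (269, 46, 35), (270, 30, 35), (271, 27, 0), (272, 23, 35), (273, 35, 35), (274, 64, 12), (275, 104, 80), (276, 126, 81), (277, 134, 80), (278, 135, 80), (279, 136, 79), (280, 135, 80), (281, 135, 80), (282, 137, 80), (283, 139, 61), (284, 144, 60), (285, 148, 60), (286, 150, 61)]
155 [(258, 115, 1), (259, 112, 64), (260, 107, 65), (261, 100, 65), (262, 92, 62), (263, 88, 61), (264, 87, 61), (265, 87, 59), (266, 89, 57), (267, 89, 56), (268, 75, 28), (269, 49, 34), (270, 31, 34), (271, 23, 36), (272, 20, 35), (273, 28, 36), (274, 62, 32), (275, 99, 81), (276, 121, 81), (277, 128, 81), (278, 130, 80), (279, 129, 81), (280, 130, 80), (281, 129, 81), (282, 133, 80), (283, 137, 60), (284, 145, 61), (285, 149, 60), (286, 150, 60)]
180 [(258, 111, 0), (259, 112, 1), (260, 109, 63), (261, 104, 64), (262, 96, 64), (263, 90, 63), (264, 87, 61), (265, 88, 59), (266, 92, 57), (267, 93, 54), (268, 80, 40), (269, 58, 34), (270, 
[... 796 characters left out ...]
10, 106, 57), (111, 106, 55), (112, 106, 55), (194, 92, 57), (195, 92, 59), (196, 92, 58), (197, 91, 59), (198, 92, 59), (199, 93, 57), (200, 91, 58), (201, 90, 58), (202, 85, 59), (203, 76, 2), (204, 66, 0), (205, 62, 1), (206, 69, 1), (207, 83, 0), (208, 98, 1), (209, 110, 1)]
271 [(102, 112, 0), (103, 111, 0), (104, 108, 1), (105, 114, 55), (106, 124, 54), (107, 130, 55), (108, 131, 55), (109, 132, 52), (110, 133, 54), (111, 133, 54), (112, 133, 54), (194, 112, 54), (195, 123, 55), (196, 125, 54), (197, 125, 54), (198, 126, 55), (199, 127, 54), (200, 125, 54), (201, 115, 55), (202, 93, 0), (203, 71, 0), (204, 62, 1), (205, 63, 1), (206, 79, 0), (207, 101, 1), (208, 113, 2), (209, 117, 0)]
```

```bash
python3 - <<'E'
from plan import *
f=np.load('pics/w0.npz'); K,M=f['K'],f['M']; O=np.array([.4434,.1868])
def sh(t,u,v,z):
    p=plane([u,v],z,K,M)[0]; l=p[:2]-O; print(t,p.round(4),'x%.4f y%.4f'%(l@ex,l@ey))
for v in(130,155,180):
    sh('plateL',274.5,v,.08); sh('plateR',282.7,v,.08); sh('lip in',267.9,v,.056); sh('flare out',259.2,v,.064)
sh('cheek top',271,104.8,.054); sh('cheek bot',271,202,.054)
g=cv2.cvtColor(f['im'],6); 
# plate edge angle
pts=[]
for v in range(60,240,10):
    row=g[v,268:281].astype(float); i=np.argmax(np.diff(row)); pts.append(plane([268.5+i,v],.08,K,M)[0][:2])
pts=np.array(pts); print(np.degrees(np.arctan2(*(np.linalg.svd(pts-pts.mean(0))[2][0])))) 
E
```

```text
plateL [0.4497 0.2147 0.08  ] x0.0049 y0.0282
plateR [0.4576 0.2143 0.08  ] x0.0129 y0.0282
lip in [0.4425 0.213  0.056 ] x-0.0022 y0.0261
flare out [0.4339 0.2141 0.064 ] x-0.0108 y0.0268
plateL [0.4484 0.1906 0.08  ] x0.0048 y0.0040
plateR [0.4565 0.1902 0.08  ] x0.0130 y0.0040
lip in [0.4409 0.187  0.056 ] x-0.0025 y0.0000
flare out [0.4321 0.1887 0.064 ] x-0.0113 y0.0014
plateL [0.4471 0.1651 0.08  ] x0.0047 y-0.0215
plateR [0.4554 0.1647 0.08  ] x0.0131 y-0.0215
lip in [0.4393 0.1595 0.056 ] x-0.0028 y-0.0275
flare out [0.4303 0.1619 0.064 ] x-0.0119 y-0.0255
cheek top [0.4471 0.2378 0.054 ] x0.0012 y0.0511
cheek bot [0.4412 0.1332 0.054 ] x0.0003 y-0.0537
-176.79044640705578
```

```bash
python3 - <<'E'
from plan import *
Y=1.546
plan([(.429,-.283,.17,Y,12,-1),(.429,-.283,.17,Y,1,-1)])
E
```

```text
[{"x":-3.7,"y":0.0,"z":0.6,"rx":0.0,"ry":0.0,"rz":-0.002,"jaw":-1},{"x":-3.7,"y":0.0,"z":0.5,"rx":0.0,"ry":0.0,"rz":-0.002,"jaw":-1},{"x":-3.6,"y":0.0,"z":0.6,"rx":0.0,"ry":0.0,"rz":-0.002,"jaw":-1},{"x":-3.7,"y":0.0,"z":0.6,"rx":0.0,"ry":0.0,"rz":-0.002,"jaw":-1},{"x":-3.7,"y":-0.1,"z":0.5,"rx":0.001,"ry":0.0,"rz":-0.002,"jaw":-1}]
[{"x":-3.7,"y":0.0,"z":0.6,"rx":0.0,"ry":0.0,"rz":-0.002,"jaw":-1},{"x":-3.7,"y":0.0,"z":0.6,"rx":0.0,"ry":0.0,"rz":-0.002,"jaw":-1},{"x":-3.7,"y":-0.1,"z":0.5,"rx":0.0,"ry":0.0,"rz":-0.002,"jaw":-1},{"x":-3.6,"y":0.0,"z":0.6,"rx":0.0,"ry":0.0,"rz":-0.002,"jaw":-1},{"x":-3.7,"y":-0.1,"z":0.5,"rx":0.0,"ry":0.0,"rz":-0.001,"jaw":-1}]
[{"x":-3.7,"y":-0.1,"z":0.6,"rx":0.0,"ry":0.0,"rz":-0.002,"jaw":-1},{"x":-3.68,"y":-0.05,"z":0.58,"rx":0.0,"ry":0.0,"rz":-0.002,"jaw":-1},{"x":0.0,"y":0.0,"z":0.0,"rx":0.0,"ry":0.0,"rz":0.0,"jaw":-1}]
```

Emit:
play_rows(increments=[{"x": -3.7,"y": 0,"z": 0.6,"rx": 0,"ry": 0,"rz": -0.002,"jaw": -1},{"x": -3.7,"y": 0,"z": 0.5,"rx": 0,"ry": 0,"rz": -0.002,"jaw": -1},{"x": -3.6,"y": 0,"z": 0.6,"rx": 0,"ry": 0,"rz": -0.002,"jaw": -1},{"x": -3.7,"y": 0,"z": 0.6,"rx": 0,"ry": 0,"rz": -0.002,"jaw": -1},{"x": -3.7,"y": -0.1,"z": 0.5,"rx": 0,"ry": 0,"rz": -0.002,"jaw": -1}])

```text
time_s: 9.35
tool_pos: [0.4404, -0.0273, 0.2092]
eef_rot: [3.141, 0.0, 1.533]
force: [1.5, -0.2, -0.5]
opening: 0.0853
grasp_force: 0.0
```

Emit:
play_rows(increments=[{"x": -3.7,"y": 0,"z": 0.6,"rx": 0,"ry": 0,"rz": -0.002,"jaw": -1},{"x": -3.7,"y": 0,"z": 0.6,"rx": 0,"ry": 0,"rz": -0.002,"jaw": -1},{"x": -3.7,"y": -0.1,"z": 0.5,"rx": 0,"ry": 0,"rz": -0.002,"jaw": -1},{"x": -3.6,"y": 0,"z": 0.6,"rx": 0,"ry": 0,"rz": -0.002,"jaw": -1},{"x": -3.7,"y": -0.1,"z": 0.5,"rx": 0,"ry": 0,"rz": -0.002,"jaw": -1}])

```text
time_s: 9.85
tool_pos: [0.432, -0.2117, 0.181]
eef_rot: [3.141, -0.0, 1.543]
force: [0.8, 0.3, 0.3]
opening: 0.0855
grasp_force: 0.0
```

Emit:
play_rows(increments=[{"x": -3.7,"y": -0.1,"z": 0.6,"rx": 0,"ry": 0,"rz": -0.002,"jaw": -1},{"x": -3.7,"y": 0,"z": 0.6,"rx": 0,"ry": 0,"rz": -0.002,"jaw": -1},{"x": 0,"y": 0,"z": 0,"rx": 0,"ry": 0,"rz": 0,"jaw": -1},{"x": 0,"y": 0,"z": 0,"rx": 0,"ry": 0,"rz": 0,"jaw": -1}])

```text
time_s: 10.25
tool_pos: [0.4285, -0.2843, 0.1687]
eef_rot: [-3.141, -0.001, 1.545]
force: [0.4, 0.2, -0.7]
opening: 0.0856
grasp_force: 0.0
```

```bash
python3 - <<'E'
from plan import *
im,d,K,M=shot('wrist'); cv2.imwrite('pics/w1.png',im[...,::-1]); P=cloud(d,K,M)
q=P[(P[...,2]>.104)&(P[...,2]<.118)&(abs(P[...,0]-.429)<.03)&(abs(P[...,1]+.283)<.05)]
r=cv2.minAreaRect((q[:,:2]*1000).astype(np.float32)); print(len(q),r,np.median(q[:,2]))
q=P[(P[...,2]>.05)&(P[...,2]<.118)&(abs(P[...,0]-.429)<.03)&(abs(P[...,1]+.283)<.05)]
r=cv2.minAreaRect((q[:,:2]*1000).astype(np.float32)); print(len(q),r)
plan([(.429,-.283,.082,1.546,4,-1)])
E
```

```text
837 ((429.996826171875, -283.88604736328125), (36.29233169555664, 11.550753593444824), 88.31905364990234) 0.11275521781442116
1237 ((429.8624572753906, -283.7357177734375), (69.89069366455078, 11.872636795043945), 88.07119750976562)
[{"x":0.0,"y":0.0,"z":2.2,"rx":0.0,"ry":0.0,"rz":0.0,"jaw":-1},{"x":0.0,"y":0.0,"z":2.1,"rx":0.0,"ry":-0.001,"rz":0.0,"jaw":-1},{"x":0.0,"y":0.0,"z":2.2,"rx":-0.001,"ry":0.0,"rz":0.0,"jaw":-1},{"x":0.04,"y":0.05,"z":2.18,"rx":0.0,"ry":0.0,"rz":0.0,"jaw":-1}]
```

View pics/w1.png

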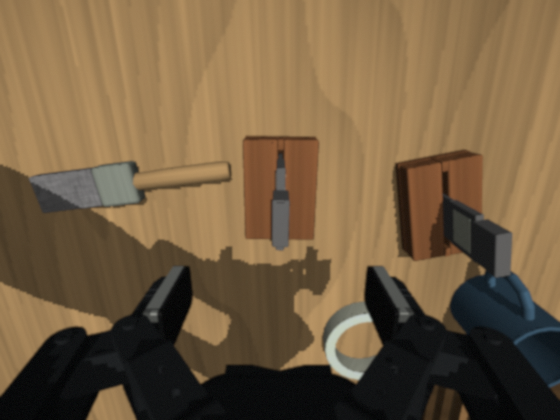

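The wrist view shows the wide holder's tab at (280,222), centred between the open fingers. The wider frame is visible and nothing is in the way of descending.

Emit:
play_rows(increments=[{"x": 0,"y": 0.1,"z": 2.2,"rx": 0,"ry": 0,"rz": 0.005,"jaw": -1},{"x": 0,"y": 0,"z": 2.2,"rx": 0,"ry": 0,"rz": 0,"jaw": -1},{"x": 0,"y": 0,"z": 2.2,"rx": 0,"ry": 0,"rz": 0,"jaw": -1},{"x": 0,"y": 0,"z": 2.1,"rx": 0,"ry": 0,"rz": 0,"jaw": -1},{"x": 0,"y": 0,"z": 0,"rx": 0,"ry": 0,"rz": 0,"jaw": -1}])

```text
time_s: 10.8
tool_pos: [0.428, -0.2806, 0.0796]
eef_rot: [-3.137, -0.004, 1.544]
force: [-0.2, 0.0, 0.2]
opening: 0.085
grasp_force: 0.0
```

Emit:
play_rows(increments=[{"x": 0,"y": 0,"z": 0,"rx": 0,"ry": 0,"rz": 0,"jaw": 1},{"x": 0,"y": 0,"z": 0,"rx": 0,"ry": 0,"rz": 0,"jaw": 1},{"x": 0,"y": 0,"z": 0,"rx": 0,"ry": 0,"rz": 0,"jaw": 1},{"x": 0,"y": 0,"z": 0,"rx": 0,"ry": 0,"rz": 0,"jaw": 1},{"x": 0,"y": 0,"z": 0,"rx": 0,"ry": 0,"rz": 0,"jaw": 1}])

```text
time_s: 11.3
tool_pos: [0.4296, -0.2837, 0.083]
eef_rot: [3.141, 0.001, 1.542]
force: [1.6, 0.2, -0.2]
opening: 0.0122
grasp_force: 0.4
```

Emit:
play_rows(increments=[{"x": 0,"y": 0,"z": 0,"rx": 0,"ry": 0,"rz": 0,"jaw": 1},{"x": 0,"y": 0,"z": 0,"rx": 0,"ry": 0,"rz": 0,"jaw": 1},{"x": 0,"y": 0,"z": 0,"rx": 0,"ry": 0,"rz": 0,"jaw": 1}])

```text
time_s: 11.6
tool_pos: [0.4298, -0.2839, 0.0831]
eef_rot: [3.14, 0.001, 1.542]
force: [-0.3, 0.6, 5.1]
opening: 0.0111
grasp_force: 59.2
```

```bash
python3 - <<'E'
from plan import *
s=bot.state()['tool_pos']
plan([(s[0],s[1],.123,1.542,2,1),(s[0],s[1],.203,1.542,2,1),(.4443,.1855,.203,1.521,13,1),(.4443,.1855,.17,1.521,2,1),(.4443,.1855,.17,1.521,1,1)])
E
```

```text
[{"x":0.0,"y":0.0,"z":-2.0,"rx":0.001,"ry":0.0,"rz":0.0,"jaw":1},{"x":0.0,"y":0.0,"z":-1.99,"rx":0.0,"ry":0.001,"rz":0.0,"jaw":1},{"x":0.0,"y":0.0,"z":-4.0,"rx":0.0,"ry":0.0,"rz":0.0,"jaw":1},{"x":0.0,"y":0.0,"z":-4.0,"rx":0.0,"ry":0.0,"rz":0.0,"jaw":1},{"x":3.6,"y":0.0,"z":0.0,"rx":0.0,"ry":0.0,"rz":0.002,"jaw":1}]
[{"x":3.6,"y":0.0,"z":0.0,"rx":0.0,"ry":0.0,"rz":0.001,"jaw":1},{"x":3.6,"y":0.0,"z":0.0,"rx":0.0,"ry":0.0,"rz":0.002,"jaw":1},{"x":3.6,"y":0.0,"z":0.0,"rx":0.0,"ry":0.0,"rz":0.001,"jaw":1},{"x":3.7,"y":0.0,"z":0.0,"rx":0.0,"ry":0.0,"rz":0.002,"jaw":1},{"x":3.6,"y":0.0,"z":0.0,"rx":0.0,"ry":0.0,"rz":0.002,"jaw":1}]
[{"x":3.6,"y":-0.1,"z":0.0,"rx":0.0,"ry":0.0,"rz":0.001,"jaw":1},{"x":3.6,"y":0.0,"z":0.0,"rx":0.0,"ry":0.0,"rz":0.002,"jaw":1},{"x":3.6,"y":0.0,"z":0.0,"rx":0.0,"ry":0.0,"rz":0.001,"jaw":1},{"x":3.6,"y":-0.1,"z":0.0,"rx":0.0,"ry":0.0,"rz":0.002,"jaw":1},{"x":3.6,"y":0.0,"z":0.0,"rx":0.0,"ry":0.0,"rz":0.001,"jaw":1}]
[{"x":3.6,"y":-0.1,"z":0.0,"rx":0.0,"ry":0.0,"rz":0.002,"jaw":1},{"x":3.66,"y":-0.06,"z":0.0,"rx":0.0,"ry":0.0,"rz":0.002,"jaw":1},{"x":0.0,"y":0.0,"z":1.7,"rx":0.0,"ry":0.0,"rz":0.0,"jaw":1},{"x":0.0,"y":0.0,"z":1.6,"rx":0.0,"ry":0.0,"rz":0.0,"jaw":1},{"x":0.0,"y":0.0,"z":0.0,"rx":0.0,"ry":0.0,"rz":0.0,"jaw":1}]
```

Emit:
play_rows(increments=[{"x": 0,"y": 0,"z": -1,"rx": 0,"ry": 0,"rz": 0,"jaw": 1},{"x": 0,"y": 0,"z": -2,"rx": 0,"ry": 0,"rz": 0,"jaw": 1},{"x": 0,"y": 0,"z": -2,"rx": 0,"ry": 0,"rz": 0,"jaw": 1},{"x": 0,"y": 0,"z": -3.5,"rx": 0,"ry": 0,"rz": 0,"jaw": 1},{"x": 0,"y": 0,"z": -3.5,"rx": 0,"ry": 0,"rz": 0,"jaw": 1}])

```text
time_s: 12.1
tool_pos: [0.4283, -0.2827, 0.2028]
eef_rot: [-3.139, -0.002, 1.542]
force: [-0.1, -0.6, -0.3]
opening: 0.0108
grasp_force: 59.0
```

Emit:
play_rows(increments=[{"x": 3.6,"y": 0,"z": 0,"rx": 0,"ry": 0,"rz": 0.002,"jaw": 1},{"x": 3.6,"y": 0,"z": 0,"rx": 0,"ry": 0,"rz": 0.001,"jaw": 1},{"x": 3.6,"y": 0,"z": 0,"rx": 0,"ry": 0,"rz": 0.002,"jaw": 1},{"x": 3.6,"y": 0,"z": 0,"rx": 0,"ry": 0,"rz": 0.001,"jaw": 1},{"x": 3.7,"y": 0,"z": 0,"rx": 0,"ry": 0,"rz": 0.002,"jaw": 1}])

```text
time_s: 12.6
tool_pos: [0.4343, -0.1011, 0.2023]
eef_rot: [-3.141, -0.0, 1.533]
force: [0.6, 0.9, -0.9]
opening: 0.0114
grasp_force: 59.1
```

Emit:
play_rows(increments=[{"x": 3.6,"y": 0,"z": 0,"rx": 0,"ry": 0,"rz": 0.002,"jaw": 1},{"x": 3.6,"y": -0.1,"z": 0,"rx": 0,"ry": 0,"rz": 0.001,"jaw": 1},{"x": 3.6,"y": 0,"z": 0,"rx": 0,"ry": 0,"rz": 0.002,"jaw": 1},{"x": 3.6,"y": 0,"z": 0,"rx": 0,"ry": 0,"rz": 0.001,"jaw": 1},{"x": 3.6,"y": -0.1,"z": 0,"rx": 0,"ry": 0,"rz": 0.002,"jaw": 1}])

```text
time_s: 13.1
tool_pos: [0.4397, 0.0788, 0.2024]
eef_rot: [-3.141, 0.0, 1.526]
force: [1.3, -0.0, 0.2]
opening: 0.0108
grasp_force: 59.1
```

Emit:
play_rows(increments=[{"x": 3.6,"y": 0,"z": 0,"rx": 0,"ry": 0,"rz": 0.002,"jaw": 1},{"x": 3.6,"y": -0.1,"z": 0,"rx": 0,"ry": 0,"rz": 0.002,"jaw": 1},{"x": 3.6,"y": -0.1,"z": 0,"rx": 0,"ry": 0,"rz": 0.001,"jaw": 1},{"x": 0,"y": 0,"z": 1.5,"rx": 0,"ry": 0,"rz": 0,"jaw": 1},{"x": 0,"y": 0,"z": 1.5,"rx": 0,"ry": 0,"rz": 0,"jaw": 1}])

```text
time_s: 13.6
tool_pos: [0.4431, 0.1866, 0.1723]
eef_rot: [3.141, 0.0, 1.524]
force: [-0.3, 0.0, -1.3]
opening: 0.011
grasp_force: 59.1
```

Emit:
play_rows(increments=[{"x": 0,"y": 0,"z": 0,"rx": 0,"ry": 0,"rz": 0,"jaw": 1},{"x": 0,"y": 0,"z": 0,"rx": 0,"ry": 0,"rz": 0,"jaw": 1}])

```text
time_s: 13.8
tool_pos: [0.4429, 0.1852, 0.1723]
eef_rot: [-3.14, 0.0, 1.521]
force: [0.8, -0.1, -0.7]
opening: 0.0108
grasp_force: 59.0
```

```bash
python3 - <<'E'
from plan import *
s=bot.state(); print(s['tool_pos'],s['eef_rot'],s['opening'])
im,d,K,M=shot('wrist'); cv2.imwrite('pics/w2.png',im[...,::-1])
t=np.array([.4443,.1855]); e=t-s['tool_pos'][:2]; y=s['eef_rot'][2]
print('dx tool cm',100*e@[np.cos(y),np.sin(y)],'dy',100*e@[np.sin(y),-np.cos(y)])
E
```

```text
[0.44293379 0.18517865 0.17227999] [-3.14032552e+00  4.97380266e-04  1.52072296e+00] 0.010809237256726245
dx tool cm 0.038932652050315535 dy 0.13484133769047416
```

View pics/w2.png

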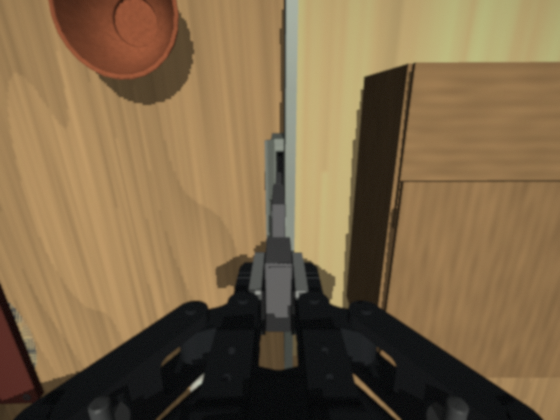

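The holder hangs straight in line with the pocket, whose slot is at (280,155). I'll shift 1 mm towards the shelf and lower it.

Emit:
play_rows(increments=[{"x": 0,"y": 0.13,"z": 0,"rx": 0,"ry": 0,"rz": 0,"jaw": 1},{"x": 0,"y": 0,"z": 1.0,"rx": 0,"ry": 0,"rz": 0,"jaw": 1},{"x": 0,"y": 0,"z": 1.0,"rx": 0,"ry": 0,"rz": 0,"jaw": 1},{"x": 0,"y": 0,"z": 0.7,"rx": 0,"ry": 0,"rz": 0,"jaw": 1},{"x": 0,"y": 0,"z": 0,"rx": 0,"ry": 0,"rz": 0,"jaw": 1}])

```text
time_s: 14.35
tool_pos: [0.4434, 0.185, 0.1434]
eef_rot: [-3.138, 0.001, 1.521]
force: [-0.3, 0.2, -2.0]
opening: 0.011
grasp_force: 59.0
```

Emit:
play_rows(increments=[{"x": 0,"y": 0,"z": 0.5,"rx": 0,"ry": 0,"rz": 0,"jaw": 1},{"x": 0,"y": 0,"z": 0.5,"rx": 0,"ry": 0,"rz": 0,"jaw": 1},{"x": 0,"y": 0,"z": 0.4,"rx": 0,"ry": 0,"rz": 0,"jaw": 1},{"x": 0,"y": 0,"z": 0,"rx": 0,"ry": 0,"rz": 0,"jaw": 1}])

```text
time_s: 14.75
tool_pos: [0.4442, 0.1852, 0.1306]
eef_rot: [-3.14, 0.0, 1.521]
force: [-0.5, -0.4, -1.3]
opening: 0.0107
grasp_force: 59.0
```

Emit:
play_rows(increments=[{"x": 0,"y": 0,"z": 0.4,"rx": 0,"ry": 0,"rz": 0,"jaw": 1},{"x": 0,"y": 0,"z": 0.4,"rx": 0,"ry": 0,"rz": 0,"jaw": 1},{"x": 0,"y": 0,"z": 0,"rx": 0,"ry": 0,"rz": 0,"jaw": 1}])

```text
time_s: 15.05
tool_pos: [0.4442, 0.1852, 0.1226]
eef_rot: [-3.141, 0.0, 1.521]
force: [-0.3, -0.2, -1.4]
opening: 0.011
grasp_force: 59.0
```

Emit:
play_rows(increments=[{"x": 0,"y": 0,"z": 0.4,"rx": 0,"ry": 0,"rz": 0,"jaw": 1},{"x": 0,"y": 0,"z": 0.3,"rx": 0,"ry": 0,"rz": 0,"jaw": 1},{"x": 0,"y": 0,"z": 0,"rx": 0,"ry": 0,"rz": 0,"jaw": 1}])

```text
time_s: 15.35
tool_pos: [0.4443, 0.1852, 0.1157]
eef_rot: [-3.141, 0.0, 1.521]
force: [-0.0, 0.2, -0.6]
opening: 0.011
grasp_force: 59.1
```

Emit:
play_rows(increments=[{"x": 0,"y": 0,"z": 0.4,"rx": 0,"ry": 0,"rz": 0,"jaw": 1},{"x": 0,"y": 0,"z": 0.4,"rx": 0,"ry": 0,"rz": 0,"jaw": 1},{"x": 0,"y": 0,"z": 0,"rx": 0,"ry": 0,"rz": 0,"jaw": 1}])

```text
time_s: 15.65
tool_pos: [0.4442, 0.1852, 0.1075]
eef_rot: [-3.141, 0.0, 1.521]
force: [0.1, 0.1, -0.8]
opening: 0.0109
grasp_force: 59.0
```

Emit:
play_rows(increments=[{"x": 0,"y": 0,"z": 0.3,"rx": 0,"ry": 0,"rz": 0,"jaw": 1},{"x": 0,"y": 0,"z": 0.2,"rx": 0,"ry": 0,"rz": 0,"jaw": 1},{"x": 0,"y": 0,"z": 0,"rx": 0,"ry": 0,"rz": 0,"jaw": 1}])

```text
time_s: 15.95
tool_pos: [0.4448, 0.1854, 0.1035]
eef_rot: [3.141, 0.0, 1.521]
force: [-1.6, -0.8, 4.9]
opening: 0.0114
grasp_force: 59.8
```

Emit:
play_rows(increments=[{"x": 0,"y": 0,"z": 0.2,"rx": 0,"ry": 0,"rz": 0,"jaw": 1},{"x": 0,"y": 0,"z": 0.2,"rx": 0,"ry": 0,"rz": 0,"jaw": 1},{"x": 0,"y": 0,"z": 0,"rx": 0,"ry": 0,"rz": 0,"jaw": 1}])

```text
time_s: 16.25
tool_pos: [0.4448, 0.1854, 0.0997]
eef_rot: [3.141, 0.0, 1.521]
force: [-4.2, -0.7, 5.5]
opening: 0.0109
grasp_force: 60.1
```

Emit:
play_rows(increments=[{"x": 0,"y": 0,"z": 0.15,"rx": 0,"ry": 0,"rz": 0,"jaw": 1},{"x": 0,"y": 0,"z": 0,"rx": 0,"ry": 0,"rz": 0,"jaw": 1}])

```text
time_s: 16.45
tool_pos: [0.4449, 0.1854, 0.099]
eef_rot: [3.141, 0.0, 1.521]
force: [-5.0, -1.4, 11.7]
opening: 0.0107
grasp_force: 60.9
```

Emit:
play_rows(increments=[{"x": 0,"y": 0,"z": 0.1,"rx": 0,"ry": 0,"rz": 0,"jaw": 1},{"x": 0,"y": 0,"z": 0,"rx": 0,"ry": 0,"rz": 0,"jaw": 1},{"x": 0,"y": 0,"z": 0,"rx": 0,"ry": 0,"rz": 0,"jaw": 1}])

```text
time_s: 16.75
tool_pos: [0.4451, 0.1854, 0.099]
eef_rot: [3.141, 0.0, 1.521]
force: [-7.8, -1.9, 18.0]
opening: 0.0113
grasp_force: 62.0
```

```bash
python3 - <<'E'
from plan import *
s=bot.state(); print(s['tool_pos'],s['force'],s['moment'],s['grasp_force'])
a=shot('wrist')[0]; b,d,K,M=shot('scene'); P=cloud(d,K,M)
L=P-np.array([*C,0]); u=L[...,:2]@ex; v=L[...,:2]@ey
for lo,hi in((-.09,-.03),(.045,.09)):
    m=(v>lo)&(v<hi)&(abs(u)<.06)&(P[...,2]>.1)&(P[...,2]<.2); print(np.percentile(P[...,2][m],[5,50,95]).round(4))
w=cv2.resize(a[150:350,170:400],(400,348)); c=cv2.resize(b[130:304,270:470],(400,348))
cv2.imwrite('pics/f.png',np.hstack([w,c])[...,::-1])
E
```

```text
[0.44505709 0.18540507 0.09897203] [-7.82200904 -1.91041475 18.03375443] [-0.48293365  1.66967809  0.10915107] 61.99443519115448
[0.1526 0.1555 0.1579]
[0.1479 0.1505 0.1532]
```

View pics/f.png

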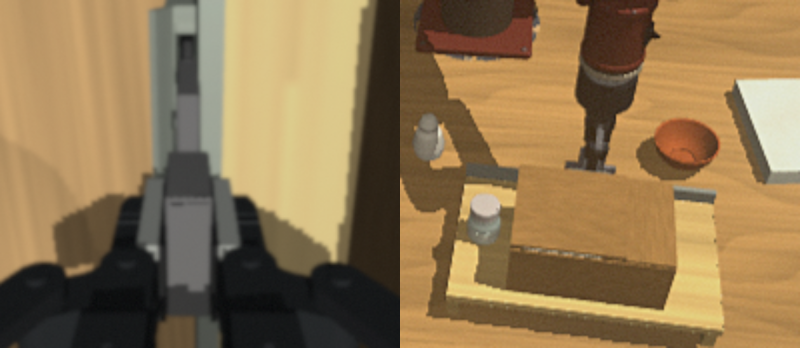

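The left half shows the holder seated between the lip and the front face, with the jaws on its tab at (187,230). The right half shows the carton shut at (595,220). The z reading holds at 0.099 m while the force rises to 18 N, so the clip is on its stop.

```bash
python3 -c "
from plant import ticket
print(ticket.close_job())"
```

```text
the job is handed in; nothing more can be done
None
```

I handed the job in at about 17 s on the robot's clock: the narrow flap was folded down first with the wide flap shut over it, and the wide label holder is still gripped and pressed against the clip's stop with about 18 N. The hand-in gave no verdict.

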